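Feed a rack of knife blanks past a sprung gate

ROBOT

A 7-joint arm with a two-finger parallel gripper is mounted at the origin on the work surface. World frame = base frame: x ahead of the robot, y to its left, z up, the work surface at z = 0. Lengths are in m, angles in rad, forces in N, time in s.
With the tool pointing down it reaches from about 0.425 to 0.925 m from the base axis. Payload 6.8 kg.
Tool frame: the origin (TCP) lies midway between the tips of the shut fingers; the grasp point (between the pads) lies 19 mm behind it (grip_point_offset is the z of the grasp point in the tool frame, in m); z points along the fingers, y is the line along which they close (so a half turn about z gives the same grasp; the last joint's range is limited). The gripper opens to 85 mm and grips with 20 to 120 N. Pads are 22 mm wide; open, the fingers measure 114 mm over their backs; the gripper's body (76 mm by 85 mm) begins 54 mm behind the grasp point. The pads swing forward as they close: fully open they stand 13 mm farther back than shut.
Start: joints at [1.23, 0.477, 0.022, 1.555, -0.011, 1.109, -0.083], TCP at [0.156, -0.657, 0.231] pointing down, gripper open.
Joint ranges: [-2.96, 2.96], [-0.34, 2.1], [-1.41, 1.46], [0.24, 2.44], [-1.37, 4.51], [0.17, 1.92], [-2.96, 2.96]. Speed limits (rad/s): [2.39, 2.39, 3.14, 3.14, 3.14, 3.14, 3.14].

INTERFACE

Orientations are given as a rotation vector (axis times angle).
In Python, from bench import get_obs, grab_frame, calibration, hand_in, grip_point_offset gives the robot as it stands.
- The arm moves only by the shell command python3 -m pendant 'ROWS' [OPENING] [FORCE]. ROWS is a JSON object of lists of equal length, an entry for each row: "translation": the shift along the world's x, y, z in units of 25 mm (1.0 is 25 mm), a list of three; "delta_rot": the turn, a rotation vector about the world's x, y, z in units of 5 degrees (1.0 is 5 degrees), a list of three. In form: {"translation": [[dx, dy, dz], ...], "delta_rot": [[rx, ry, rz], ...]}. A call has 1 to 12 rows; each row is the pose to reach, as a shift and turn from the pose commanded when the call began; what a row does not reach only later rows make up. A row lasts 1/8 s, in which the tool goes at most 62.5 mm and 10.7 degrees, less where a joint would pass 70% of its speed; a pose out of reach is approached as far as the arm can. A call with a gripper value outside its range is refused whole. OPENING is the opening, from 0 (shut) to 1 (fully open), set as the call begins (- or left out, the last holds). The fingers move at their own pace and stop on an object; FORCE is the grip in N (left out, the last holds). Time passes only in rows, so rows that repeat a pose let the fingers close. It gives the time, the measured TCP pose, the force, the opening and the grip force at its end, in the units of the state.
- get_obs(): the state, without advancing time (a new reading comes with each control period).
- grab_frame(name): name is "scene" or "top" or "wrist"; returns (picture, depth): 420x560x3 uint8, red, green, blue; 420x560 float32, m along the optical axis (not along the pixel's ray), 0 where there is no reading.
- calibration(name): a dict with "K" (3x3 intrinsics, pixels), "k1" (the pictures are not rectified: a ray, as slopes to the right and down, at radius r is drawn at 1 + k1 r^2 times it, then the intrinsics apply), "rvec" (rotation vector, rad) and "tvec" (3), from world to camera coordinates, as OpenCV has them. Camera axes: x right, y down, z forward; pixel columns grow to the right and rows downward; lengths in m; the calibration is good to about 2 mm. A picture is of the moment at which its call begins: read the wrist's pose just before it. calibration takes no time and is no camera call; for the wrist camera it gives the pose at the moment of the call.
- hand_in(): hands the job in; it is judged then, once.
The state is a dict: "clock": time; "joints": joint angles; "qvel": joint speeds; "tau": joint torques, N m; "tcp_pos": TCP position; "orientation": TCP orientation; "contact_force": force on the tool from outside, world axes, zero at the start; "moment": the same for the moment, N m; "grip_width": finger opening in m; "gripper_force": force on a finger pad.
Only numpy, scipy, OpenCV 4.12 (cv2) and the standard library are available. Lean on these libraries where they do the work, as an engineer would, in place of code of your own. Each camera call takes 0.05 s, during which the arm holds its last target. There are 200 camera calls.

TASK

Load the rack of knife blanks into the marking unit: with one fingertip push the long bar beside the chute outward, so that the gate swings up, and hold it up while the other finger pushes the rack along the chute under it until its nose is fully home against the stop. The gate must not come down on the blanks: only when the rack is home let it fall shut behind them, and take the hand away. Push only: the rack is never lifted or tipped, and the loose tools are left where they are.

Things in the scene. Friction and masses are not known exactly. Their poses are not given: they have to be found in the camera images.
- chute: Fixed steel chute. Origin on the table surface, on the chute's centre line, straight under the shut gate; x = direction in which the rack is pushed (level, away from the robot), y to the left of that, z up. Channel 61 mm wide, from x = -241 to +84 mm; its floor is 6 mm above the table, its two walls 5 mm thick with tops 20 mm above the table.
- chute_stop (a point): Middle of the stop, the steel face at the chute's end (chute x = +84 mm) that the rack's nose must meet; it is the front of a low green marking unit, 100 x 150 mm, 75 mm tall plus a 35 mm turret.
- rack: Loose wooden rack, 0.3 to 0.6 kg, standing in the chute before the gate, 124 mm long (x) and 56 wide (y). Origin: centre of its underside; x points along the chute to its nose. Base 10 mm thick; the nose part (x = -8 to +62 mm) holds five steel blanks, top 30 mm above the underside. Home: origin 22 mm beyond the chute's origin. The gate then drops into the 46 mm gap between blanks and push board.
- rack_board (a point): Middle of the rear face of the rack's push board, the face to push: an upright board across the whole rear of the rack (56 mm wide, 8 mm thick, top 56 mm above the rack's underside, 62 mm above the table). This point is 62 mm behind the rack's origin, 40 mm above the table.
- gate (a joint): Gate angle, rad: 0 = shut (start), 0.95 = fully up (stop). A spring always shuts it; the rack cannot push it open. It turns about a shaft parallel to chute x. A steel blade at chute x = 0 (y = -12 to +16 mm, 6 mm thick, 21 to 42 mm above the table when shut) swings up and to the left. Above about 0.55 it clears the blanks; 0.65 to 0.9 is good. Raised, its top is some 80 mm above the table.
- gate_pivot (a point): On the axis of the gate's shaft, at chute x = 0, y = +48 mm, 20 mm above the table. The shaft is 8 mm thick and lies along the outside of the left wall; its bearing blocks are 26 mm tall. Fingertips 32 to 45 mm above the table clear walls, shaft and blocks and still reach both the bar and the push board.
- gate_bar (a point): Middle of the gate's hold-open bar: round, 10 mm thick, 210 mm long, along the chute (chute x = -225 to -15 mm), above the shaft on two struts. Shut: axis at chute y = +38 mm, 64 mm above the table. Pushed outward (chute +y, about 3 to 5 N) it turns the gate up: y = 62.5 mm at 0.55 rad, 69 at 0.70, 78 at 0.95 (54 mm above the table). A fingertip slides along it while holding it.
- screwdriver: Bystander, to be left alone: screwdriver lying on the table, right of the chute.
- file: Bystander, to be left alone: flat file with a wooden handle, 230 mm long, lying right of the chute.
- jar: Bystander, to be left alone: closed glass jar, 48 mm across, 60 mm tall, standing right of the chute.
- whetstone: Bystander, to be left alone: grey whetstone block 150 x 50 x 25 mm, lying left of the chute.
- oil_bottle: Bystander, to be left alone: small white bottle, 40 mm across, 85 mm tall, standing left of the chute.
- brush: Bystander, to be left alone: brush with wooden handle lying left of the chute.
Not all that is in view belongs to the job. There is more than one size of the rack; the one meant has the size given above.

How it is judged:
On the way, in this order (a step that is already met when the one before it is completed fails the run):
1. a fingertip holds the gate up while the rack is still before it (value of joint gate above 0.5 rad and contact force between the fingers and gate above 0.3 N and x of rack in the frame of chute below -0.06 m), for 0.2 s.
2. with the gate held up by a finger, the rack is pushed under it by a finger (value of joint gate above 0.45 rad and contact force between the fingers and gate above 0.2 N and contact force between the fingers and rack above 0.1 N and x of rack in the frame of chute between -0.04 and 0.015 m), for 0.1 s.
At the end, for the whole second after the job is handed in: The rack lies flat in the chute with its nose within 5 mm of the stop, at rest, and the gate is shut (below 0.08 rad) in the gap behind the blanks (x of rack in the frame of chute between 0.017 and 0.026 m and z of rack in the frame of chute between 0.002 and 0.01 m and angle between the x axis of rack and the x axis of chute, either way round below 0.1 rad and value of joint gate below 0.08 rad and linear speed of rack below 0.01 m/s); the robot touches nothing.
It fails at once if the gate comes down on the rack or rides on it (value of joint gate above 0.12 rad and contact force between rack and gate above 2 N).
It fails at once if the rack is lifted or tipped (z of rack in the frame of chute above 0.018 m or angle between rack's own z axis and vertical above 0.17 rad).
It fails at once if a loose tool is moved by more than 20 mm (distance of any of screwdriver, file, jar, whetstone, oil_bottle, brush from where it was at the start of the episode above 0.02 m).
It also fails if it takes over 38 s, if anything falls off the work surface, if the arm or the gripper's body presses on something with over 40 N, if the wrist force passes 120 N, or if a joint passes its speed limit or range.

## Working session

There is one attempt and no reset: what is moved stays moved. The work goes in short steps, Python scripts to look and compute and a shell command to move; the robot and the scene stay as the last step left them, time stands still between calls to the robot, and variables do not carry over. Pictures are saved under pics/ and viewed, at most 10 in all, crops included, and the job is handed in when it is done.

```bash
mkdir -p pics; ls; cat > h.py <<'E'
import numpy as np,cv2
from bench import *
def cast(n,u,v,z,c=None):
    c=c or calibration(n);K=np.array(c['K']);R=cv2.Rodrigues(np.array(c['rvec'],float))[0];t=np.array(c['tvec'],float).ravel()
    p=cv2.undistortPoints(np.array([[[u,v]]],float),K,np.array([c['k1'],0,0,0,0.]))[0,0]
    o=-R.T@t;d=R.T@np.array([p[0],p[1],1]);return o+d*(z-o[2])/d[2]
def cloud(n,depth,c=None):
    c=c or calibration(n);K=np.array(c['K']);R=cv2.Rodrigues(np.array(c['rvec'],float))[0];t=np.array(c['tvec'],float).ravel()
    h,w=depth.shape;g=np.stack(np.meshgrid(np.arange(w),np.arange(h)),-1).reshape(-1,1,2).astype(float)
    p=cv2.undistortPoints(g,K,np.array([c['k1'],0,0,0,0.]))[:,0]
    P=np.c_[p,np.ones(len(p))]*depth.reshape(-1,1)
    return ((P-t)@R).reshape(h,w,3)
E
python3 - <<'E'
from h import *
for n in ('top','scene'):
    im,d=grab_frame(n);cv2.imwrite(f'pics/{n}0.png',im[...,::-1]);np.savez(f'{n}0.npz',im=im,d=d)
    c=calibration(n);print(n,c['K'],c['k1'],c['rvec'],c['tvec'],(d>0).mean())
print(get_obs(),grip_point_offset)
E
```

```text
pics
top [[445.27173774   0.         288.26770317]
 [  0.         445.27173774 215.76568146]
 [  0.           0.           1.        ]] -0.0397448080259372 [ 2.13149794 -2.16191678  0.14702953] [0.07103221 0.5709052  1.00040982] 0.9958503401360544
scene [[424.34900304   0.         286.19392941]
 [  0.         424.34900304 206.56628387]
 [  0.           0.           1.        ]] -0.037220431926030084 [ 1.35320506  1.92057041 -1.05796687] [ 0.14162082 -0.21975373  1.46606399] 0.9960969387755102
{'clock': 0.1, 'joints': array([ 1.22990128,  0.47769407,  0.02233867,  1.55634711, -0.0115053 ,
        1.10930081, -0.08307898]), 'qvel': array([ 0.0002593 , -0.00184813, -0.00019929,  0.00016187,  0.0008154 ,
        0.00220736,  0.00025379]), 'tau': array([ 5.41681584e-03, -5.97759533e+01,  1.61412813e+00, -2.81952453e+01,
        1.27627634e-02,  5.04481955e-03,  3.58564080e-05]), 'tcp_pos': array([ 0.15559198, -0.65627653,  0.23044084]), 'orientation': array([-3.11874417e+00, -3.64729275e-01,  4.67162113e-04]), 'contact_force': array([ 0.42346246, -0.46707447, -0.63691131]), 'moment': array([-0.04754677, -0.04166773,  0.00950779]), 'gripper_force': 0.0, 'grip_width': 0.08496684491324193} -0.0187
```

View pics/top0.png

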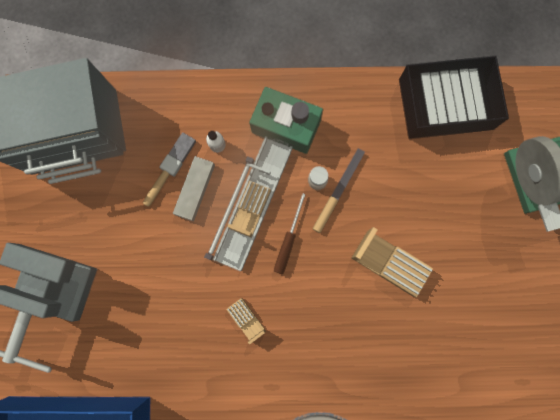

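View pics/scene0.png

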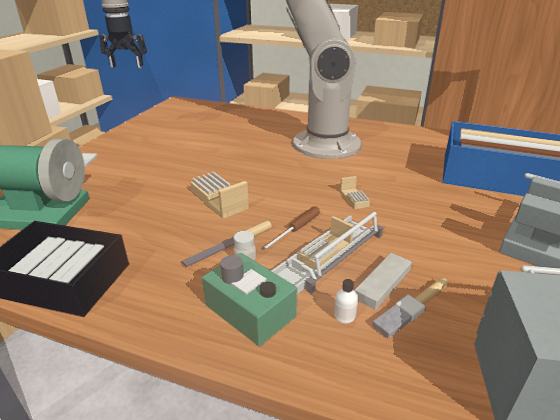

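Top view: the chute runs from (225,262) at its near end to (275,142) at the green unit. The rack meant is in the chute, with its board near (240,225), and the bar is on its left from (210,255) to (250,160). The racks at (245,320) and (395,262) are decoys. I'll measure from depth and colour next.

```bash
python3 - <<'E'
from h import *
f=np.load('top0.npz');im,d=f['im'],f['d'];P=cloud('top',d)
cv2.imwrite('pics/crop1.png',cv2.resize(im[130:280,190:330,::-1],None,fx=4,fy=4,interpolation=cv2.INTER_CUBIC))
Z=P[...,2];print('table z',np.median(Z[330:380,300:400]))
hm=np.clip(Z*1000/90*255,0,255).astype(np.uint8)
cv2.imwrite('pics/hcrop1.png',cv2.applyColorMap(cv2.resize(hm[130:280,190:330],None,fx=4,fy=4,interpolation=cv2.INTER_NEAREST),cv2.COLORMAP_JET))
for u,v in((225,262),(275,142),(210,255),(250,160)):print(u,v,P[v,u].round(3),cast('top',u,v,0.006).round(3))
E
```

```text
table z -0.00018603736520813002
225 262 [0.467 0.215 0.008] [0.468 0.215 0.006]
275 142 [0.762 0.093 0.005] [0.762 0.093 0.006]
210 255 [0.484 0.248 0.026] [0.485 0.251 0.006]
250 160 [0.71  0.153 0.03 ] [0.717 0.155 0.006]
```

View pics/crop1.png

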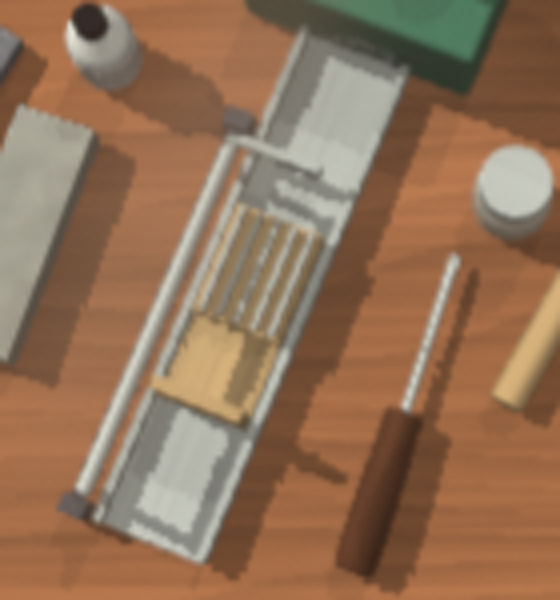

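View pics/hcrop1.png

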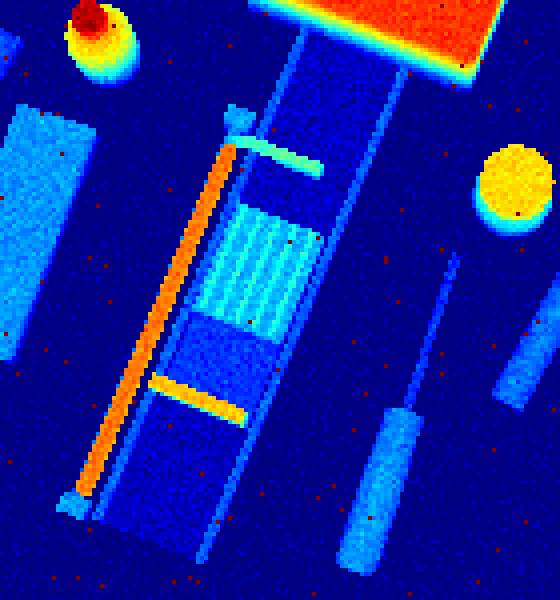

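The crops show everything clearly: the bar runs from crop pixel (85,490) to (230,150), the blade is at about (280,155), the blanks span (205–320, 210–340), and the board runs from (155,380) to (245,418). Next I'll fit the chute frame.

```bash
python3 - <<'E'
from h import *
f=np.load('top0.npz');im,d=f['im'],f['d'];P=cloud('top',d);Z=P[...,2]
def cc(lo,hi,u,v):
    m=((Z>lo)&(Z<hi)).astype(np.uint8);box=np.zeros_like(m);box[130:280,190:330]=m[130:280,190:330]
    n,l=cv2.connectedComponents(box,connectivity=8)
    if l[v,u]==0: print('miss',u,v)
    return P[l==l[v,u]]
def crop(x,y):return 190+x//4,130+y//4
bar=cc(.055,.075,*crop(158,315));
L=cv2.fitLine(bar[:,:2].astype(np.float32),cv2.DIST_HUBER,0,.01,.01).ravel();a=L[:2]*np.sign(L[0]);print('bar',len(bar),a,np.degrees(np.arctan2(a[1],a[0])),bar[:,2].max())
# wall tops
ws=[]
for (x,y) in((290,70),(385,120)):
    pass
m=(Z>.015)&(Z<.025);sub=np.zeros_like(m);sub[130:280,190:330]=1;Q=P[m&sub]
n0=np.array([-a[1],a[0]]);c0=L[2:]
y=(Q[:,:2]-c0)@n0;x=(Q[:,:2]-c0)@a
h,e=np.histogram(y,np.arange(-.12,.03,.002));print(list(zip((e[:-1]*1000).round().astype(int),h)))
for lo,hi in((-.015,.005),(-.08,-.06)):
    k=(y>lo)&(y<hi)&(x<.2);q=Q[k][:,:2].astype(np.float32);l=cv2.fitLine(q,cv2.DIST_HUBER,0,.01,.01).ravel();b=l[:2]*np.sign(l[0])
    print('wall',k.sum(),np.degrees(np.arctan2(b[1],b[0])),np.median(y[k]),x[k].min(),x[k].max())
B=(bar[:,:2]-c0)@a;print('bar x',B.min(),B.max(),'y',np.median((bar[:,:2]-c0)@n0),c0)
def rep(nm,Q):
    x=(Q[:,:2]-c0)@a;y=(Q[:,:2]-c0)@n0;print(nm,len(Q),np.percentile(x,[0,5,50,95,100]).round(4),np.percentile(y,[0,5,50,95,100]).round(4),np.median(Q[:,2]).round(4))
rep('board',cc(.05,.072,*crop(200,400)))
rep('blade',cc(.033,.05,*crop(295,165)))
rep('blanks',cc(.03,.042,*crop(260,230)))
# floor and green
F=(Z<.012)&(Z>.004);F[:130]=0;F[280:]=0;F[:,:190]=0;F[:,330:]=0;q=P[F];xx=(q[:,:2]-c0)@a;yy=(q[:,:2]-c0)@n0;k=(yy>-.062)&(yy<-.015);rep('floor',q[k])
G=(Z>.068)&(Z<.08);G[:80]=0;G[160:]=0;G[:,:245]=0;G[:,330:]=0;rep('unit',P[G])
E
```

```text
bar 418 [ 0.9221701 -0.3867846] -22.754572 0.07313553091513864
[(np.int64(-120), np.int64(0)), (np.int64(-118), np.int64(0)), (np.int64(-116), np.int64(0)), (np.int64(-114), np.int64(4)), (np.int64(-112), np.int64(1)), (np.int64(-110), np.int64(1)), (np.int64(-108), np.int64(1)), (np.int64(-106), np.int64(1)), (np.int64(-104), np.int64(0)), (np.int64(-102), np.int64(0)), (np.int64(-100), np.int64(1)), (np.int64(-98), np.int64(2)), (np.int64(-96), np.int64(1)), (np.int64(-94), np.int64(1)), (np.int64(-92), np.int64(2)), (np.int64(-90), np.int64(2)), (np.int64(-88), np.int64(0)), (np.int64(-86), np.int64(1)), (np.int64(-84), np.int64(2)), (np.int64(-82), np.int64(1)), (np.int64(-80), np.int64(1)), (np.int64(-78), np.int64(0)), (np.int64(-76), np.int64(2)), (np.int64(-74), np.int64(69)), (np.int64(-72), np.int64(111)), (np.int64(-70), np.int64(109)), (np.int64(-68), np.int64(17)), (np.int64(-66), np.int64(25)), (np.int64(-64), np.int64(17)), (np.int64(-62), np.int64(12)), (np.int64(-60), np.int64(8)), (np.int64(-58), np.int64(14)), (np.int64(-56), np.int64(12)), (np.int64(-54), np.int64
[... 1278 characters left out ...]
6724880702
wall 363 -22.990677 -0.07002268706010424 -0.13325729215444373 0.19241482998462192
bar x -0.1215756889321496 0.09628468287933699 y -2.4343414794031497e-05 [0.5976895  0.19295254]
board 95 [-0.0506 -0.0505 -0.047  -0.0431 -0.0426] [-0.0654 -0.0629 -0.0371 -0.012  -0.0091] 0.0615
blade 74 [0.1033 0.104  0.1068 0.1106 0.1115] [-0.049  -0.0465 -0.023   0.002   0.0067] 0.0399
miss 255 187
blanks 234688 [-0.6606 -0.4542  0.0296  1.0331  1.5138] [-0.9462 -0.7191 -0.1008  0.7003  1.5213] -0.0001
floor 1201 [-0.164  -0.1246  0.0863  0.1847  0.193 ] [-0.062  -0.059  -0.0384 -0.0171 -0.015 ] 0.0061
unit 2087 [0.1908 0.1945 0.2313 0.2847 0.2908] [-0.1133 -0.1069 -0.0336  0.0302  0.0378] 0.0747
```

```bash
python3 -c "
from h import *
c=calibration('wrist');R=cv2.Rodrigues(np.array(c['rvec'],float))[0];o=get_obs();T=cv2.Rodrigues(o['orientation'])[0]
print('cam in tool',T.T@(-R.T@np.array(c['tvec']).ravel()-o['tcp_pos']))
"
python3 -m pendant '{"translation":[[1,1.2,0],[2,2.4,0],[3,3.6,0],[4,4.8,0],[5,6,0],[6,7.2,0],[7,8.4,0],[8,9.6,0],[9,10.8,0],[10,12,0],[11,13.2,0],[11.8,14.2,0]],"delta_rot":[[0,0,1.2],[0,0,2.4],[0,0,3.6],[0,0,4.8],[0,0,6],[0,0,7.2],[0,0,8.4],[0,0,9.6],[0,0,10.8],[0,0,12],[0,0,13.2],[0,0,14.4]]}' 0.5 20
python3 -c "
from bench import *;print(get_obs()['joints'],get_obs()['tcp_pos'])"
```

```text
cam in tool [ 0.08393264  0.00054333 -0.14259819]
clock: 1.6
tcp_pos: [0.4523, -0.2994, 0.2314]
orientation: [2.301, 2.138, 0.001]
contact_force: [0.1, -0.6, 1.4]
grip_width: 0.0424
gripper_force: 0.0
[ 0.80784171  0.28914893 -0.40656177  1.85156807  0.13191583  1.02684812
  0.27442304] [ 0.45228958 -0.29941739  0.23142174]
```

```bash

python3 -m pendant '{"translation":[[0.2,1.6,0],[0.4,3.2,0],[0.6,4.8,0],[0.7,6.4,0],[0.9,8,0],[1.1,9.6,0],[1.3,11.2,0],[1.4,12.8,0],[1.6,14.4,-1],[1.8,16,-2],[2,17.6,-3],[2.03,19.2,-4]],"delta_rot":[[0,0,1.2],[0,0,2.4],[0,0,3.6],[0,0,4.8],[0,0,6],[0,0,7.2],[0,0,8.4],[0,0,9.6],[0,0,10.8],[0,0,12],[0,0,13.2],[0,0,14.36]]}'
python3 -m pendant '{"translation":[[0,0,0],[0,0,0]],"delta_rot":[[0,0,0],[0,0,0]]}'
cat >> h.py <<'E'
th=np.radians(-22.83);A=np.array([np.cos(th),np.sin(th)]);N=np.array([-A[1],A[0]]);O=np.array([.6819,.1166])
def ch(p):p=np.asarray(p);return np.concatenate([np.stack([(p[...,:2]-O)@A,(p[...,:2]-O)@N],-1),p[...,2:3]],-1)
def tool():
    o=get_obs();T=cv2.Rodrigues(o['orientation'])[0]
    print('t',o['clock'],'tcp chute',(ch(o['tcp_pos'])*1000).round(1),'tool y ang err',np.degrees(np.arctan2(T[1,1],T[0,1])-np.arctan2(N[1],N[0])).round(2),'tilt',T[:2,2].round(4),'F chute',(o['contact_force'][:2]@np.c_[A,N]).round(1),o['contact_force'][2].round(1),'w',o['grip_width'])
E
python3 - <<'E'
from h import *
tool();print(get_obs()['joints'].round(2))
im,d=grab_frame('wrist');cv2.imwrite('pics/w1.png',im[...,::-1]);c=calibration('wrist');np.savez('w1.npz',im=im,d=d);print((d>0).mean())
E
```

```text
clock: 3.1
tcp_pos: [0.5018, 0.1799, 0.1305]
orientation: [0.614, 3.08, 0.001]
contact_force: [1.1, -0.2, 0.6]
grip_width: 0.0424
gripper_force: 0.0
clock: 3.35
tcp_pos: [0.5015, 0.1781, 0.1313]
orientation: [-0.621, -3.079, 0.001]
contact_force: [0.3, 0.1, 0.7]
grip_width: 0.0425
gripper_force: 0.0
t 3.35 tcp chute [-190.2  -13.3  131.3] tool y ang err 0.01 tilt [-0.0002 -0.0004] F chute [0.2 0.2] 0.7 w 0.04246819065012497
[ 0.16  0.48 -0.78  1.95  0.43  0.89  0.33]
0.9960586734693877
```

View pics/w1.png

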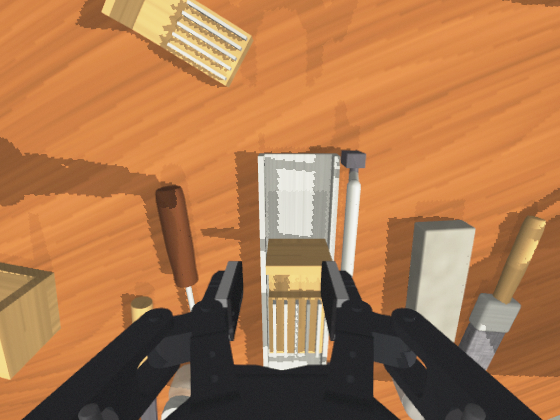

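The wrist view shows the fingertips at about (232,275) and (332,275), straddling the board. The bar at (352,220) lies just outside the +y finger. I'll check the finger outlines by height.

```bash
python3 - <<'E'
from h import *
f=np.load('w1.npz');d=f['d'];P=cloud('wrist',d);o=get_obs();T=cv2.Rodrigues(o['orientation'])[0]
Q=((P-o['tcp_pos'])@T).reshape(-1,3)*1000  # tool coords
Q=Q[(d.ravel()>0)&(Q[:,2]>-90)&(Q[:,2]<15)&(np.abs(Q[:,1])<90)&(np.abs(Q[:,0])<45)]
for lo in range(-90,15,6):
    k=(Q[:,2]>=lo)&(Q[:,2]<lo+6);q=Q[k]
    for s in(-1,1):
        r=q[q[:,1]*s>0]
        if len(r)>5:print(lo,s,len(r),'|y|',np.percentile(r[:,1]*s,[2,98]).round(1),'x',np.percentile(r[:,0],[2,98]).round(1))
E
```

```text
-90 -1 3066 |y| [ 0.9 62.7] x [ 3.6 16.9]
-90 1 3034 |y| [ 1.  62.7] x [ 3.5 17. ]
-84 -1 3053 |y| [ 0.9 60.8] x [-5.6 16.8]
-84 1 3090 |y| [ 1.  60.8] x [-5.4 16.7]
-78 -1 2615 |y| [ 1.9 59.1] x [-10.8  16.8]
-78 1 2577 |y| [ 2.1 59.1] x [-10.9  16.8]
-72 -1 1445 |y| [16.9 57.7] x [-11.9  16.7]
-72 1 1426 |y| [17.  57.6] x [-11.8  16.7]
-66 -1 1116 |y| [21.2 56.1] x [-12.1  15.2]
-66 1 1135 |y| [21.6 55.9] x [-12.2  15.2]
-60 -1 2375 |y| [21.8 53.8] x [-11.1  12. ]
-60 1 2370 |y| [21.9 54. ] x [-10.7  12. ]
-54 -1 871 |y| [22.2 52.2] x [ 5.4 12.9]
-54 1 857 |y| [22.2 52.4] x [ 5.3 12.9]
-48 -1 369 |y| [22.7 47.2] x [ 1.2 12.9]
-48 1 388 |y| [22.8 47.9] x [ 0.9 13. ]
-42 -1 399 |y| [21.1 29.9] x [-11.3  11.3]
-42 1 412 |y| [21.1 30.3] x [-10.8  11.1]
-36 -1 287 |y| [21.2 34.2] x [-10.1  10.9]
-36 1 260 |y| [21.1 34.5] x [-10.6  10.8]
-30 -1 266 |y| [21.3 34.4] x [-10.3  10.5]
-30 1 285 |y| [21.4 34.5] x [-9.9 10.5]
-24 -1 245 |y| [21.3 34.4] x [-10.3  10.4]
-24 1 239 |y| [21.4 34.3] x [-10.5  10.4]
-18 -1 223 |y| [21.3 34.6] x [-9.9 10.4]
-18 1 220 |y| [21.4 34.6] x [-10.4  10.5]
-12 -1 162 |y| [21.3 33.2] x [-11.   10.5]
-12 1 162 |y| [21.3 33.7] x [-10.5  10.4]
-6 -1 50 |y| [21.2 27.5] x [-9.8 10. ]
-6 1 48 |y| [21.4 27.1] x [-11.5   9.9]
```

```bash
python3 - <<'E'
from h import *
f=np.load('scene0.npz');im=f['im'];cv2.imwrite('pics/scrop.png',cv2.resize(im[205:300,265:395,::-1],None,fx=6,fy=6,interpolation=cv2.INTER_CUBIC))
P=ch(cloud('scene',f['d']))*1000
b=P[205:300,265:395].reshape(-1,3)
k=(b[:,2]>30)&(b[:,2]<54)&(b[:,1]>30)&(b[:,1]<55);print(np.histogram(b[k,0],np.arange(-250,30,10)))
E
```

```text
(array([ 0,  0, 25,  7,  0,  0,  0,  0,  0,  0,  0,  0,  0,  0,  0,  0,  0,
        0,  0,  0,  0,  0,  0, 33, 12, 31,  0]), array([-250, -240, -230, -220, -210, -200, -190, -180, -170, -160, -150,
       -140, -130, -120, -110, -100,  -90,  -80,  -70,  -60,  -50,  -40,
        -30,  -20,  -10,    0,   10,   20]))
```

View pics/scrop.png

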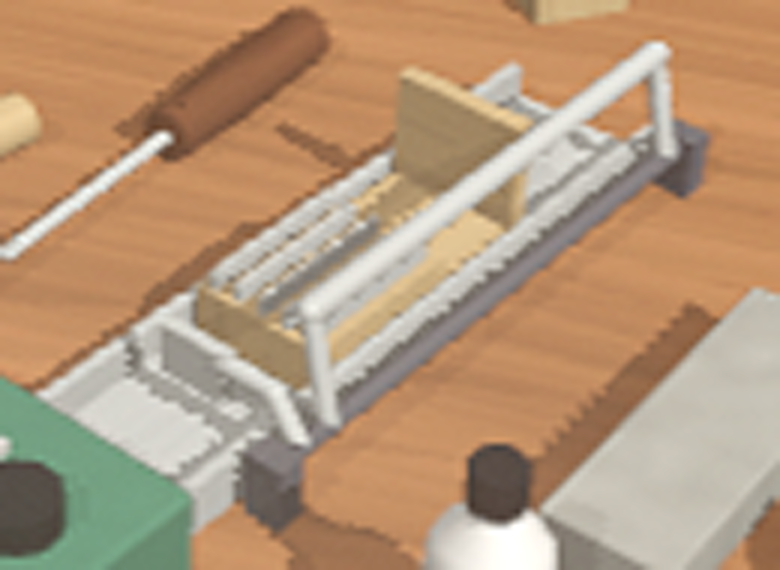

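The struts are only at x≈-222 and -18, so the finger has a free run in between. Now descend.

```bash

python3 -m pendant '{"translation":[[0,0,-1],[0,0,-2],[0,0,-3],[0,0,-3.6],[0,0,-3.94],[0,0,-3.94]],"delta_rot":[[0,0,0],[0,0,0],[0,0,0],[0,0,0],[0,0,0],[0,0,0]]}'
python3 -c "
from h import *;tool()"
```

```text
clock: 4.15
tcp_pos: [0.5017, 0.1779, 0.0329]
orientation: [0.623, 3.079, -0.0]
contact_force: [-0.2, 0.5, 0.6]
grip_width: 0.0424
gripper_force: 0.0
t 4.15 tcp chute [-189.9  -13.4   32.9] tool y ang err -0.05 tilt [ 0.0001 -0.0002] F chute [-0.4  0.4] 0.6 w 0.04238504393617554
```

```bash

python3 -m pendant '{"translation":[[0.1,0.23,0],[0.2,0.46,0],[0.3,0.7,0],[0.39,0.92,0],[0.48,1.15,0],[0.58,1.38,0],[0.68,1.61,0],[0.68,1.61,0],[0.68,1.61,0],[0.68,1.61,0]],"delta_rot":[[0,0,0],[0,0,0],[0,0,0],[0,0,0],[0,0,0],[0,0,0],[0,0,0],[0,0,0],[0,0,0],[0,0,0]]}'
python3 - <<'E'
from h import *
tool()
im,d=grab_frame('top');cv2.imwrite('pics/top2.png',cv2.resize(im[120:280,170:330,::-1],None,fx=3.5,fy=3.5))
P=ch(cloud('top',d))*1000;b=P[120:290,180:330].reshape(-1,3)
k=(b[:,0]>-130)&(b[:,0]<-30)&(b[:,1]>30)&(b[:,1]<95)&(b[:,2]>48)&(b[:,2]<72);print('bar',k.sum(),np.median(b[k],0).round(1))
k=(b[:,0]>-12)&(b[:,0]<12)&(b[:,1]>-30)&(b[:,1]<95)&(b[:,2]>30)&(b[:,2]<95);print('blade',k.sum(),np.percentile(b[k],[5,50,95],axis=0).round(1))
E
```

```text
clock: 5.4
tcp_pos: [0.5176, 0.2174, 0.032]
orientation: [-0.623, -3.078, 0.003]
contact_force: [-2.1, -5.1, -3.5]
grip_width: 0.0429
gripper_force: 2.4
t 5.4 tcp chute [-190.5   29.2   32. ] tool y ang err -0.05 tilt [-0.002  -0.0018] F chute [ 0.1 -5.5] -3.5 w 0.042939513900639346
bar 160 [-73.7  67.5  63.9]
blade 87 [[-10.6   6.7  38.5]
 [ -1.4  26.4  59.6]
 [  3.4  52.4  73.2]]
```

The gate is held at about 0.66 rad (bar axis at y≈67.5 mm). I'll push the rack most of the way, adding a slight outward margin.

```bash

python3 -m pendant '{"translation":[[0.33,-0.07,0],[0.64,-0.20,0],[0.94,-0.33,0],[1.25,-0.46,0],[1.56,-0.59,0],[1.87,-0.72,0],[2.17,-0.85,0],[2.48,-0.98,0],[2.79,-1.11,0],[3.10,-1.24,0],[3.40,-1.37,0],[3.71,-1.50,0]],"delta_rot":[[0,0,0],[0,0,0],[0,0,0],[0,0,0],[0,0,0],[0,0,0],[0,0,0],[0,0,0],[0,0,0],[0,0,0],[0,0,0],[0,0,0]]}'
cat > m.py <<'E'
from h import *
tool()
im,d=grab_frame('top');np.savez('last.npz',im=im,d=d)
P=ch(cloud('top',d))*1000;b=P[120:290,180:330].reshape(-1,3)
k=(b[:,0]>-220)&(b[:,0]<-20)&(b[:,1]>30)&(b[:,1]<95)&(b[:,2]>48)&(b[:,2]<72);print('bar',k.sum(),np.median(b[k],0).round(1))
k=(b[:,0]>-12)&(b[:,0]<12)&(b[:,1]>-30)&(b[:,1]<95)&(b[:,2]>42)&(b[:,2]<95);print('gate',k.sum(),np.percentile(b[k],[5,50,95],axis=0).round(1))
k=(np.abs(b[:,1])<24)&(b[:,2]>31)&(b[:,2]<41)&(b[:,0]>-150)&(b[:,0]<80);h=np.histogram(b[k,0],np.arange(-150,84,6));print('blanks',list(zip(h[1].astype(int),h[0])))
E
python3 m.py
```

```text
clock: 6.95
tcp_pos: [0.6078, 0.1832, 0.0322]
orientation: [-0.617, -3.074, -0.0]
contact_force: [-9.3, -1.0, 4.1]
grip_width: 0.0424
gripper_force: 5.0
t 6.95 tcp chute [-94.1  32.6  32.2] tool y ang err 0.12 tilt [-0.0056  0.0013] F chute [-8.2 -4.6] 4.1 w 0.04240224762115454
bar 191 [-171.    71.    62.3]Traceback (most recent call last):
  File "m.py", line 6, in <module>
    k=(b[:,0]>-12)&(b[:,0]<12)&(b[:,1]>-30)&(b[:,1]<95)&(b[:,2]>42)&(b[:,2]<95);print('gate',k.sum(),np.percentile(b[k],[5,50,95],axis=0).round(1))
                                                                                                     ~~~~~~~~~~~~~^^^^^^^^^^^^^^^^^^^^^^^
    return _quantile_unchecked(
        a, q, axis, out, overwrite_input, method, keepdims, weights)
    return _ureduce(a,
                    func=_quantile_ureduce_func,
    ...<5 lines>...
                    overwrite_input=overwrite_input,
                    method=method)
    r = func(a, **kwargs)
    result = _quantile(arr,
                       quantiles=q,
    ...<2 lines>...
                       out=out,
                       weights=wgt)
    slices_having_nans = np.isnan(arr[-1, ...])
                                  ~~~^^^^^^^^^
IndexError: index -1 is out of bounds for axis 0 with size 0
```

```bash

python3 -m pendant '{"translation":[[0.15,-0.06,0],[0.29,-0.12,0],[0.44,-0.19,0],[0.59,-0.25,0],[0.74,-0.31,0],[0.88,-0.37,0],[1.03,-0.43,0],[1.18,-0.50,0],[1.33,-0.56,0],[1.33,-0.56,0]],"delta_rot":[[0,0,0],[0,0,0],[0,0,0],[0,0,0],[0,0,0],[0,0,0],[0,0,0],[0,0,0],[0,0,0],[0,0,0]]}'
sed -i "s/^k=(b\[:,0\]>-12).*$//" m.py; python3 m.py
```

```text
clock: 8.25
tcp_pos: [0.6418, 0.169, 0.0323]
orientation: [-0.619, -3.075, -0.001]
contact_force: [-7.0, 0.2, 2.3]
grip_width: 0.0428
gripper_force: 4.0
t 8.25 tcp chute [-57.3  32.7  32.3] tool y ang err 0.08 tilt [-0.0045  0.0014] F chute [-6.6 -2.5] 2.3 w 0.0427979719840746
bar 275 [-149.5   71.    62.2]
blanks [(np.int64(-150), np.int64(0)), (np.int64(-144), np.int64(0)), (np.int64(-138), np.int64(0)), (np.int64(-132), np.int64(0)), (np.int64(-126), np.int64(0)), (np.int64(-120), np.int64(0)), (np.int64(-114), np.int64(0)), (np.int64(-108), np.int64(0)), (np.int64(-102), np.int64(0)), (np.int64(-96), np.int64(0)), (np.int64(-90), np.int64(0)), (np.int64(-84), np.int64(0)), (np.int64(-78), np.int64(0)), (np.int64(-72), np.int64(0)), (np.int64(-66), np.int64(0)), (np.int64(-60), np.int64(0)), (np.int64(-54), np.int64(0)), (np.int64(-48), np.int64(0)), (np.int64(-42), np.int64(0)), (np.int64(-36), np.int64(0)), (np.int64(-30), np.int64(0)), (np.int64(-24), np.int64(0)), (np.int64(-18), np.int64(0)), (np.int64(-12), np.int64(0)), (np.int64(-6), np.int64(0)), (np.int64(0), np.int64(0)), (np.int64(6), np.int64(0)), (np.int64(12), np.int64(0)), (np.int64(18), np.int64(0)), (np.int64(24), np.int64(0)), (np.int64(30), np.int64(0)), (np.int64(36), np.int64(0)), (np.int64(42), np.int64(0)), (np.int64(48), np.int64(0)), (np.int64(54), np.int64(5)), (np.int64(60), np.int64(14)), (np.int64(66), np.int64(17)), (np.int64(72), np.int64(12))]
```

```bash

python3 -m pendant '{"translation":[[0.06,-0.02,0],[0.11,-0.05,0],[0.17,-0.07,0],[0.22,-0.09,0],[0.28,-0.12,0],[0.33,-0.14,0],[0.38,-0.16,0],[0.38,-0.16,0],[0.38,-0.16,0]],"delta_rot":[[0,0,0],[0,0,0],[0,0,0],[0,0,0],[0,0,0],[0,0,0],[0,0,0],[0,0,0],[0,0,0]]}'
python3 m.py|cut -c1-250
```

```text
clock: 9.43
tcp_pos: [0.6482, 0.1665, 0.0323]
orientation: [-0.616, -3.071, 0.0]
contact_force: [-16.0, 1.1, 7.8]
grip_width: 0.0427
gripper_force: 8.3
t 9.425 tcp chute [-50.4  32.9  32.3] tool y ang err 0.15 tilt [-0.0093  0.0017] F chute [-15.2  -5.2] 7.8 w 0.042663910477205816
bar 290 [-145.6   71.3   62. ]
blanks [(np.int64(-150), np.int64(0)), (np.int64(-144), np.int64(0)), (np.int64(-138), np.int64(0)), (np.int64(-132), np.int64(0)), (np.int64(-126), np.int64(0)), (np.int64(-120), np.int64(0)), (np.int64(-114), np.int64(0)), (np.int64(-108), np.int64
```

```bash

python3 -m pendant '{"translation":[[0.06,-0.02,0],[0.11,-0.05,0],[0.11,-0.05,0],[0.11,-0.05,0]],"delta_rot":[[0,0,0],[0,0,0],[0,0,0],[0,0,0]]}'
python3 - <<'E'
from h import *
tool()
im,d=grab_frame('top');P=ch(cloud('top',d))*1000
b=P[120:290,180:330].reshape(-1,3)
k=(np.abs(b[:,1])<24)&(b[:,0]>40)&(b[:,0]<100)&(b[:,2]<41)
for x in range(56,96,3):
    q=b[k&(b[:,0]>=x)&(b[:,0]<x+3)]
    print(x,len(q),np.median(q[:,2]).round(1) if len(q) else '')
cv2.imwrite('pics/top3.png',cv2.resize(im[120:270,190:330,::-1],None,fx=4,fy=4))
E
```

```text
clock: 9.98
tcp_pos: [0.6483, 0.1664, 0.0322]
orientation: [-0.614, -3.067, 0.001]
contact_force: [-24.4, 2.0, 14.7]
grip_width: 0.0427
gripper_force: 12.2
t 9.975 tcp chute [-50.3  32.9  32.2] tool y ang err 0.2 tilt [-0.0139  0.0018] F chute [-23.2  -7.7] 14.7 w 0.04271808618432662
56 0 
59 0 
62 0 
65 0 
68 3 36.6
71 10 29.6
74 15 30.0
77 25 28.4
80 24 28.9
83 38 32.9
86 0 
89 0 
92 0 
95 0
```

View pics/top3.png

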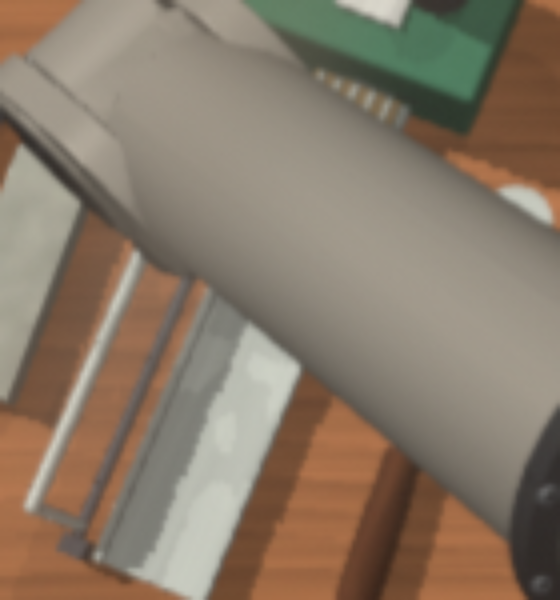

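The rack is home: the tool stalled at -50.3 mm as the force rose, and the nose at crop (360,95) meets the green unit. Back off with the gate still held, then lower it.

```bash

python3 -m pendant '{"translation":[[-0.12,0.05,0],[-0.25,0.10,0],[-0.37,0.15,0],[-0.49,0.21,0],[-0.61,0.26,0],[-0.74,0.31,0],[-0.74,0.31,0]],"delta_rot":[[0,0,0],[0,0,0],[0,0,0],[0,0,0],[0,0,0],[0,0,0],[0,0,0]]}'
python3 -c "
from h import *;tool()"
python3 -m pendant '{"translation":[[-0.07,-0.18,0],[-0.15,-0.36,0],[-0.22,-0.53,0],[-0.3,-0.71,0],[-0.37,-0.88,0],[-0.45,-1.06,0],[-0.52,-1.24,0],[-0.6,-1.42,0],[-0.67,-1.59,0],[-0.75,-1.77,0],[-0.75,-1.77,0],[-0.75,-1.77,0]],"delta_rot":[[0,0,0],[0,0,0],[0,0,0],[0,0,0],[0,0,0],[0,0,0],[0,0,0],[0,0,0],[0,0,0],[0,0,0],[0,0,0],[0,0,0]]}'
python3 -c "
from h import *;tool()"
```

```text
clock: 10.9
tcp_pos: [0.6386, 0.169, 0.0329]
orientation: [0.623, 3.078, -0.0]
contact_force: [1.8, -4.8, 0.3]
grip_width: 0.0428
gripper_force: 2.0
t 10.9 tcp chute [-60.2  31.5  32.9] tool y ang err -0.06 tilt [ 0.0006 -0.0004] F chute [ 3.5 -3.7] 0.3 w 0.04279444125977668
clock: 12.4
tcp_pos: [0.6196, 0.1254, 0.0329]
orientation: [0.623, 3.079, 0.001]
contact_force: [-0.5, -0.6, 0.9]
grip_width: 0.0429
gripper_force: 0.0
t 12.4 tcp chute [-60.9 -16.1  32.9] tool y ang err -0.03 tilt [0.0002 0.0003] F chute [-0.2 -0.8] 0.9 w 0.04291841121043284
```

Now lift straight up, then retreat toward the robot's right so the view is clear.

```bash

python3 -m pendant '{"translation":[[0,0,1.2],[0,0,2.4],[0,0,3.6],[0,0,4.8],[0,0,6],[0,0,7],[-0.5,-1.8,8],[-1,-3.6,8],[-1.5,-5.4,8],[-2,-7.2,8],[-2.5,-9,8],[-3,-10.5,8]],"delta_rot":[[0,0,0],[0,0,0],[0,0,0],[0,0,0],[0,0,0],[0,0,0],[0,0,0],[0,0,0],[0,0,0],[0,0,0],[0,0,0],[0,0,0]]}'
python3 -m pendant '{"translation":[[0,0,0],[0,0,0],[0,0,0]],"delta_rot":[[0,0,0],[0,0,0],[0,0,0]]}'
python3 - <<'E'
from h import *
tool()
im,d=grab_frame('top');P=ch(cloud('top',d))*1000
b=P[100:290,180:330].reshape(-1,3)
k=(b[:,0]>-210)&(b[:,0]<-20)&(b[:,1]>28)&(b[:,1]<95)&(b[:,2]>48)&(b[:,2]<72);print('bar',k.sum(),np.median(b[k],0).round(1))
k=(b[:,0]>-80)&(b[:,0]<-20)&(np.abs(b[:,1])<26)&(b[:,2]>52)&(b[:,2]<72);print('board',k.sum(),np.percentile(b[k],[2,50,98],axis=0).round(1))
cv2.imwrite('pics/top4.png',cv2.resize(im[110:270,190:330,::-1],None,fx=3.7,fy=3.7))
E
```

```text
clock: 13.9
tcp_pos: [0.544, -0.139, 0.2329]
orientation: [0.624, 3.079, -0.0]
contact_force: [1.2, 0.5, 0.1]
grip_width: 0.0428
gripper_force: 0.0
clock: 14.28
tcp_pos: [0.545, -0.1355, 0.233]
orientation: [0.618, 3.08, 0.001]
contact_force: [0.3, 0.1, -0.5]
grip_width: 0.0428
gripper_force: 0.0
t 14.275 tcp chute [ -28.4 -285.5  233. ] tool y ang err 0.12 tilt [0.0005 0.0007] F chute [0.3 0.2] -0.5 w 0.0427935720163801
bar 362 [-116.1   37.7   67.7]
board 90 [[-40.4 -24.9  55.9]
 [-36.6  -0.   61.5]
 [-32.1  25.2  65. ]]
```

View pics/top4.png

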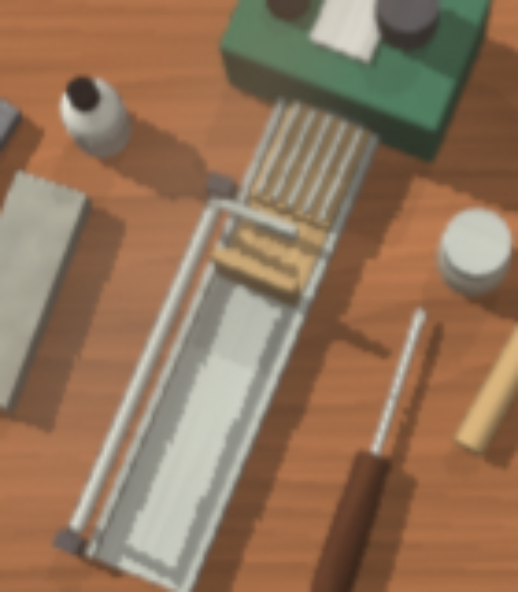

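The picture shows the gate shut in the gap, with the blade at (265,220) and the bar back at y≈38. The rack is home at x≈22 mm, with its nose at the unit, and the tools haven't moved.

```bash
python3 -c "
from bench import *;print(hand_in())"
```

```text
the job is handed in; nothing more can be done
None
```

The rack is home against the stop (origin about 22 mm past the gate), the gate is shut in the gap behind the blanks, the hand is clear, and the job was handed in at about 14.3 s; no verdict came back.

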